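# Line up a bin lid's hinge for its pin

## Robot

A 6-joint arm with a two-finger parallel gripper is mounted at the origin on a cart in front of the work surface, level with it; the furniture and walls round the work are solid. World frame = base frame: x ahead of the robot, y to its left, z up, the work surface at z = 0. Lengths are in mm, angles in rad, forces in N, time in s.
With the tool pointing down it reaches from about 300 to 775 mm from the base axis. Payload 14.6 kg.
Tool frame: the origin (TCP) lies at the very end of the fingers, on their centre line; the grasp point (between the pads) lies 19 mm behind it; z points along the fingers, y is the line along which they close (so a half turn about z gives the same grasp; the last joint's range is limited). The gripper opens to 94 mm and grips with 3 to 60 N. Pads are 16 mm wide; open, the fingers measure 119 mm over their backs; the gripper's body (75 mm by 177 mm) begins 78 mm behind the grasp point.
Start: joints at [1.067, 0.3, 1.521, -0, 1.321, -0.067], TCP at [232.669, 498.352, 205.446] pointing down, gripper open.
Joint ranges: [-3.03, 3.03], [-0.79, 2.21], [0.23, 2.52], [-1.04, 4.18], [0, 3.07], [-2.55, 2.55]. Speed limits (rad/s): [2.22, 2.22, 2.57, 3.14, 3.14, 3.14].

## Interface

Orientations are given as [roll, pitch, yaw] about the fixed x, y, z axes, in that order (R = Rz(yaw) Ry(pitch) Rx(roll)).
In Python, from cell import manip, camera, get_calibration gives the robot as it stands. The module is installed in compiled form; this text tells all that it offers.
- The arm moves only by the tool jog_arm, never from a script. Its argument "plan" is one flat list of numbers, 6 for each row, row after row: the shift along the world's x, y, z in m, then the turn, a rotation vector about the world's x, y, z in degrees. A call has 1 to 20 rows; each row is the pose to reach, as a shift and turn from the pose commanded when the call began; what a row does not reach only later rows make up. A row lasts 1/10 s, in which the tool goes at most 50 mm and 8.59 degrees, less where a joint would pass 70% of its speed; a pose out of reach is approached as far as the arm can. A call with a gripper value outside its range is refused whole. "claw" is the finger opening in m, from 0 to 0.094, set as the call begins (left out, the last holds). The fingers move at their own pace and stop on an object; "force" is the grip in N (left out, the last holds). Time passes only in rows, so rows that repeat a pose let the fingers close. It gives the time, the measured TCP pose, the force, the opening and the grip force at its end, in the units of the state.
- manip.read_state(): the state, without advancing time (a new reading comes with each control period).
- camera(name): name is "scene" or "top" or "wrist"; returns (picture, depth): 420x560x3 uint8, red, green, blue; 420x560 float32, mm along the optical axis (not along the pixel's ray), 0 where there is no reading.
- get_calibration(name): a dict with "fx", "fy", "cx", "cy" (pixels), "k1" (the pictures are not rectified: a ray, as slopes to the right and down, at radius r is drawn at 1 + k1 r^2 times it, then the intrinsics apply), "origin" and "attitude" of the camera in the world. Camera axes: x right, y down, z forward; pixel columns grow to the right and rows downward; lengths in mm; the calibration is good to about 2 mm. A picture is of the moment at which its call begins: read the wrist's pose just before it. get_calibration takes no time and is no camera call; for the wrist camera it gives the pose at the moment of the call.
- manip.sign_off(): hands the job in; it is judged then, once.
The state is a dict: "clock": time; "joints": joint angles; "qd": joint speeds; "effort": joint torques, N m; "eef_pos": TCP position; "eef_rot": TCP orientation; "wrist_force": force on the tool from outside, world axes, zero at the start; "moment": the same for the moment, N m; "finger_gap": finger opening in mm; "finger_force": force on a finger pad.
Only numpy, scipy, OpenCV 4.12 (cv2) and the standard library are available. Lean on these libraries where they do the work, as an engineer would, in place of code of your own. Each camera call takes 0.05 s, during which the arm holds its last target. There are 200 camera calls.

## Task

The lid has come off the teaspoon bin on the pass. Pick the lid up by its handle and bring it level to the bin so that its one hinge knuckle sits midway between the bin's two knuckles and all the holes are in one straight line, ready for the hinge pin to be pushed through; take care not to bang or force it against the bin. Finish while still holding it lined up there, level, still and carried by the gripper alone (not resting on or pushing against the bin), and leave the hinge pin, service bell, spice jar and stapler where they are.

Things in the scene. Friction and masses are not known exactly. Their poses are not given: they have to be found in the camera images.
- bin: Open grey metal teaspoon bin fixed to the counter, 187 mm deep, 180 mm wide. Origin on the counter straight below the middle of the hinge line; x points to its back, y left along the hinge line, z up. Open sloping front towards -x: side walls 106 mm high at x = +12 mm fall to 50 mm at the front rim, x = -116 mm. Flat roof from x = +12 to +72 mm, top 114 mm above the counter.
- bin_hinge (a point): Middle of the bin's hinge line, midway between its two knuckles, 120 mm above the counter; axes as the bin's. The knuckles are tubes along y on the roof's front edge, outside diameter 20 mm, hole 12 mm, at y = 31 to 71 mm and y = -71 to -31 mm; the 62 mm gap between them is open above and in front.
- lid: Loose grey metal lid, 0.18 to 0.35 kg, lying flat on the counter, handle up. Plate 95 mm (x) by 160 mm (y), 4 mm thick. Origin: centre of the plate's underside, below the handle. One hinge knuckle at its +x edge (see lid_hole_left). Lined up and level, its axes are parallel to the bin's, its origin 60 mm in front of the bin's hinge line (bin -x) and 110 mm above the counter.
- lid_handle (a point): Centre of the lid's black handle bar: a square bar 14 by 14 mm, 110 mm long along the lid's y, centre 48 mm above the lid's underside, on two posts at y = +/-45 mm; free height below the bar 37 mm.
- lid_hole_left (a point): Centre of the left (+y) end of the hole in the lid's knuckle, a tube along y, 50 mm long, outside diameter 20 mm, hole 12 mm. In the lid's frame (60, 25, 10) mm. The pin is 6 mm thick: each end of the hole may be up to 4 mm off the bin's hole axis, fore-aft and in height, and 6 mm off along it.
- lid_hole_right (a point): Centre of the right (-y) end of the lid's knuckle hole: lid frame (60, -25, 10) mm.
- pin: L-shaped steel hinge pin, 6 mm thick, 150 mm long with a 20 mm bent end, lying loose on the bin's roof, behind the knuckles. Leave it. Origin on its long leg at its underside.
- bell: Chrome dome service bell, 86 mm wide, 65 mm high; bystander. Origin: centre of underside.
- jar: Spice jar with a red cap, 45 mm wide, 106 mm high; bystander. Origin: centre of underside.
- stapler: Black and orange stapler, 36 by 130 mm, 44 mm high, lying along its y; bystander. Origin: centre of underside.

How it is judged:
By the outcome, as a careful person would: the job done as asked, in the order asked, and still so for the second after the job is handed in, while the arm keeps its last pose, push and grip.
It also fails if it takes over 42 s, if anything falls off the work surface, if the arm or the gripper's body presses on something with over 40 N, if the wrist force passes 120 N, or if a joint passes its speed limit or range.

## Working session

There is one attempt and no reset: what is moved stays moved. The work goes in short steps, Python scripts to look and compute and a tool call to move; the robot and the scene stay as the last step left them, time stands still between calls to the robot, and variables do not carry over. Pictures are saved under pics/ and viewed, at most 10 in all, crops included, and the job is handed in when it is done.

Besides the shell and the picture viewer there is one more tool, called after ">>>" by a JSON object that holds its "name" and its "arguments", one argument or row to a line. jog_arm: Moves the arm, as the interface text tells. Its arguments: {"type":"object","properties":{"plan":{"type":"array"},"claw":{"type":"number"},"force":{"type":"number"}},"required":["plan"]}

```bash
mkdir -p pics; cat > h.py <<'E'
import numpy as np, cv2
from cell import manip, camera, get_calibration
def snap(n,f):
    c=get_calibration(n); p,d=camera(n); cv2.imwrite(f'pics/{f}.png',p[:,:,::-1]); np.savez(f'pics/{f}.npz',p=p,d=d,R=np.array(c['attitude']),**{k:c[k] for k in('fx','fy','cx','cy','k1','origin')}); return p,d,c
def load(f): z=np.load(f'pics/{f}.npz'); return z['p'],z['d'],z
def Rm(c):
    from scipy.spatial.transform import Rotation as Q
    a=np.array(c['R'] if 'R' in c else c['attitude'],float)
    return a if a.shape==(3,3) else (Q.from_euler('xyz',a).as_matrix() if a.size==3 else Q.from_quat(a).as_matrix())
def rays(c,uv):
    K=np.array([[c['fx'],0,c['cx']],[0,c['fy'],c['cy']],[0,0,1]],float)
    s=cv2.undistortPoints(np.array(uv,float).reshape(-1,1,2),K,np.array([float(c['k1']),0,0,0])).reshape(-1,2)
    return np.c_[s,np.ones(len(s))]
def plane(c,uv,z):
    o=np.array(c['origin'],float); w=rays(c,uv)@Rm(c).T
    return o+w*((z-o[2])/w[:,2])[:,None]
def cloud(c,d):
    v,u=np.mgrid[:d.shape[0],:d.shape[1]]
    P=rays(c,np.c_[u.ravel(),v.ravel()])*d.reshape(-1,1)
    P=P@Rm(c).T+np.array(c['origin'],float); P[d.ravel()==0]=np.nan
    return P.reshape(*d.shape,3)
E
python3 - <<'E'
from h import *
for n in('top','scene'):
    p,d,c=snap(n,n+'0'); print(n,c)
print(manip.read_state())
E
```

```text
top {'fx': 389.69143360346055, 'fy': 389.69143360346055, 'cx': 280.97527621707655, 'cy': 210.71511248561836, 'k1': -0.063827298267238, 'origin': array([ 324.91890998, -189.66028021,  918.1284173 ]), 'attitude': array([-2.92680516e+00, -2.28010434e-03, -1.50085017e+00])}
scene {'fx': 414.9742049662687, 'fy': 414.9742049662687, 'cx': 284.3979532514176, 'cy': 206.9356626960723, 'k1': -0.007141250558896875, 'origin': array([ 127.37037624, -670.39097343,  846.49770948]), 'attitude': array([-2.45157898,  0.00393382, -0.63973656])}
{'clock': 0.1, 'joints': array([ 1.06740805e+00,  3.00393029e-01,  1.52151858e+00,  1.01635931e-06,
        1.32070303e+00, -6.66325788e-02]), 'qd': array([ 4.66832665e-05, -1.33192568e-03, -1.60322039e-04,  1.45111120e-03,
        9.08595308e-04, -4.29386057e-04]), 'effort': array([ 2.49560166e-03, -5.32638717e+01, -3.53284192e+01,  7.10126921e-02,
        2.33927235e-02, -5.76605294e-05]), 'eef_pos': array([232.55542008, 498.15456391, 204.95559478]), 'eef_rot': array([-3.14057300e+00, -6.90295155e-05,  2.70483666e+00]), 'wrist_force': array([ 0.15282739,  0.06523343, -0.51246161]), 'moment': array([-0.01141345, -0.0169094 , -0.0038074 ]), 'finger_force': 0.0, 'finger_gap': 94.03318952911859}
```

View pics/top0.png

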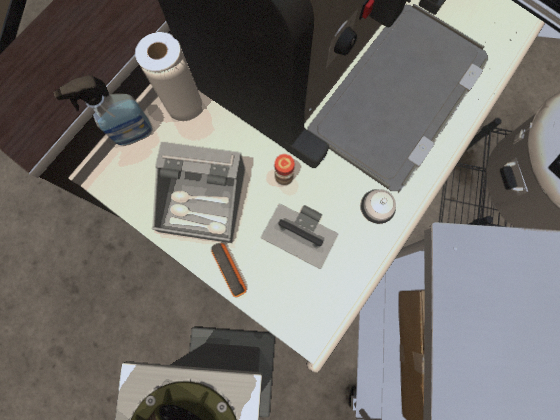

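View pics/scene0.png

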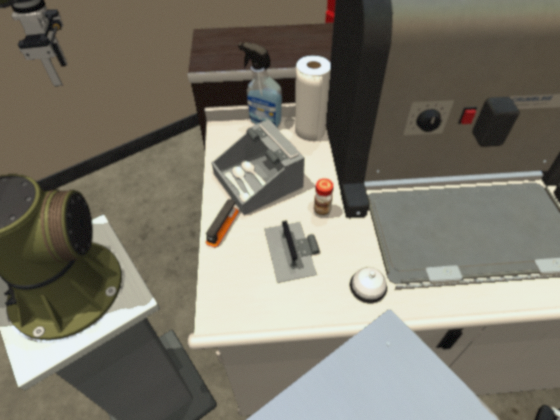

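The top view shows the bin near (200,190), with its knuckles along row 170. The lid is at (300,235) with its bar at (302,228) and its knuckle at (310,214). The jar is at (284,168), the bell at (379,205) and the stapler at (229,269). The scene view agrees with this.

```bash
python3 - <<'E'
from h import *
p,d,c=load('top0'); P=cloud(c,d)
def show(n,box,zl,zh,dark=None):
    u0,u1,v0,v1=box; Q=P[v0:v1,u0:u1]; m=(Q[...,2]>zl)&(Q[...,2]<zh)
    if dark: m&=p[v0:v1,u0:u1].max(2)<dark
    q=Q[m]; r=cv2.minAreaRect(q[:,:2].astype(np.float32)); print(n,len(q),np.round(q.mean(0),1),'z',np.round(np.percentile(q[:,2],[5,50,95]),1)); print('  ',np.round(cv2.boxPoints(r),1).tolist(),np.round(r[1],1))
show('table',(255,275,260,290),-20,20)
show('bar',(265,340,200,260),45,65)
show('lidall',(255,342,200,270),2.5,100,150)
show('lidknuckle',(290,330,200,222),10,30)
show('binknuck',(150,250,140,200),120,145)
show('roof',(150,250,135,200),108,145)
show('L',(150,196,140,200),121,145)
show('R',(200,250,140,200),121,145)
show('jar',(265,305,145,190),60,130)
show('bell',(355,405,180,230),30,90)
show('stap',(205,255,235,305),20,60)
E
python3 - <<'E'
import cv2
a=cv2.imread('pics/top0.png')[130:310,140:350]
cv2.imwrite('pics/crop0.png',cv2.resize(a,None,fx=3.3,fy=3.3,interpolation=cv2.INTER_CUBIC))
E
```

```text
table 600 [ 3.704e+02 -1.500e+02 -3.000e-01] z [-3.1 -0.4  2.4]
   [[335.29998779296875, -130.10000610351562], [338.6000061035156, -174.6999969482422], [406.0, -169.6999969482422], [402.6000061035156, -125.0999984741211]] [67.5 44.7]
bar 320 [ 467.1 -224.2   54. ] z [50.4 54.4 57. ]
   [[439.6000061035156, -271.20001220703125], [453.0, -277.1000061035156], [496.70001220703125, -176.6999969482422], [483.29998779296875, -170.8000030517578]] [109.5  14.7]
lidall 1083 [ 484.1 -231.6   21.8] z [ 3.1  7.8 56.1]
   [[398.0, -265.0], [505.1000061035156, -312.0], [556.0, -195.8000030517578], [449.0, -148.89999389648438]] [126.8 116.9]
lidknuckle 176 [ 521.5 -247.8   17.3] z [12.5 17.8 20.9]
   [[503.6000061035156, -267.3999938964844], [521.7000122070312, -274.79998779296875], [540.5, -228.60000610351562], [522.4000244140625, -221.1999969482422]] [49.9 19.5]
binknuck 397 [564.9   8.1 126.3] z [120.4 127.1 130.8]
   [[534.4000244140625, 82.5999984741211], [547.0999755859375, -72.69999694824219], [614.7000122070312, -67.19999694824219], [602.0999755859375, 88.0999984741211]] [ 67.9 155.8]
roof 2
[... 566 characters left out ...]
00244140625, -10.199999809265137]] [53.9 54.7]
jar 579 [ 617.6 -185.1   92.9] z [ 63.8 103.6 107.7]
   [[577.0999755859375, -198.60000610351562], [658.9000244140625, -230.6999969482422], [678.4000244140625, -180.89999389648438], [596.7000122070312, -148.8000030517578]] [53.5 87.8]
bell 874 [ 562.9 -415.    40.9] z [31.8 40.2 49.6]
   [[509.5, -432.8999938964844], [610.2000122070312, -466.5], [632.4000244140625, -399.79998779296875], [531.7999877929688, -366.29998779296875]] [ 70.3 106.1]
stap 719 [384.8 -64.2  43.1] z [36.4 43.4 49.3]
   [[316.70001220703125, -88.5999984741211], [346.0, -135.8000030517578], [474.0, -56.400001525878906], [444.70001220703125, -9.199999809265137]] [150.7  55.5]
```

View pics/crop0.png

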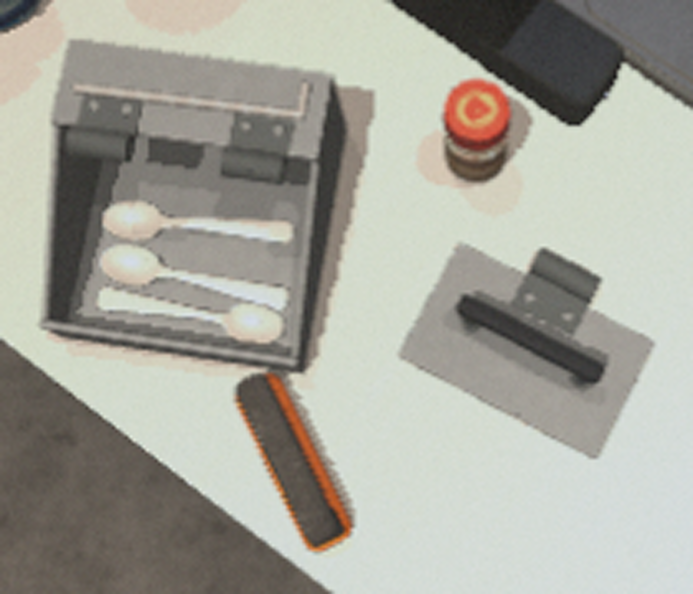

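Everything fits the given sizes: bar 109×15 mm, knuckle 50×20 mm, roof front to back 83 mm. The lid's bar centre is at about (468,-224) with yaw -23.8°. The hinge is at about (561,14) with yaw -4.8°. I'll move above the lid.

>>> {"name": "jog_arm", "arguments": {
  "plan": [0.013, -0.04, 0, 0, 0, -5, 0.026, -0.08, 0, 0, 0, -10, 0.039, -0.12, 0, 0, 0, -15, 0.052, -0.16, 0, 0, 0, -20, 0.065, -0.2, 0, 0, 0, -25, 0.078, -0.241, 0, 0, 0, -30, 0.091, -0.281, 0, 0, 0, -35, 0.104, -0.321, 0, 0, 0, -40, 0.117, -0.361, 0, 0, 0, -45, 0.13, -0.401, 0, 0, 0, -50, 0.143, -0.441, 0, 0, 0, -55, 0.156, -0.481, 0, 0, 0, -60, 0.169, -0.521, 0, 0, 0, -65, 0.182, -0.561, 0, 0, 0, -70, 0.195, -0.602, 0, 0, 0, -75, 0.208, -0.642, 0, 0, 0, -80, 0.221, -0.682, 0, 0, 0, -85, 0.23, -0.712, 0, 0, 0, -88, 0.235, -0.722, 0, 0, 0, -88.8, 0.235, -0.722, 0, 0, 0, -88.8]
}}

```text
clock: 2.1
eef_pos: [467.7, -224.1, 204.8]
eef_rot: [-3.141, -0.0, 1.154]
wrist_force: [-0.8, 1.1, 0.3]
finger_gap: 94.0
finger_force: 0.0
```

```bash
python3 - <<'E'
from h import *
s=manip.read_state(); print(s['clock'],s['eef_pos'],np.degrees(s['eef_rot']),s['joints'])
p,d,c=snap('wrist','w1'); print(c); P=cloud(c,d)
m=(P[...,2]>47)&(P[...,2]<65)&(abs(P[...,0]-468)<70)&(abs(P[...,1]+224)<80)
q=P[m]; print(len(q))
if len(q)>9: 
    r=cv2.minAreaRect(q[:,:2].astype(np.float32)); print(r, cv2.boxPoints(r), np.percentile(q[:,2],[5,50,95]))
E
```

```text
2.1 [ 467.65281095 -224.11707366  204.84281834] [-1.79939061e+02 -7.74421510e-03  6.61342815e+01] [-5.17550606e-01  2.31071109e-01  1.60940946e+00  2.82287740e-05
  1.30218389e+00 -1.01022818e-01]
{'fx': 358.6755359045075, 'fy': 358.6755359045075, 'cx': 270.649969204552, 'cy': 215.15538632356007, 'k1': -6.540018200385273e-05, 'origin': array([ 500.7533923 , -153.33190172,  383.16257437]), 'attitude': array([ 2.86802194e+00,  2.24743020e-03, -4.16108967e-01])}
1668
((469.4984436035156, -225.94094848632812), (109.41778564453125, 13.784401893615723), 65.92937469482422) [[ 440.89188 -273.08148]
 [ 453.47763 -278.7036 ]
 [ 498.105   -178.80042]
 [ 485.51926 -173.17828]] [51.80674641 53.87191741 55.1503608 ]
```

View pics/w1.png

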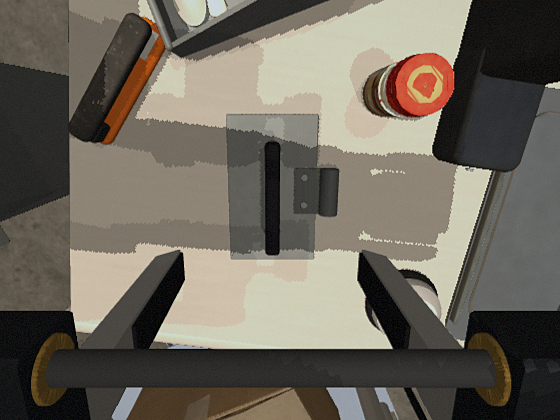

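The wrist view shows the bar upright at columns 265-280, rows 142-255, between the open fingers. Its centre is (469.5,-226), and the bell, at the lower right, is clear. I'll descend, then grip.

>>> {"name": "jog_arm", "arguments": {
  "plan": [0.0015, -0.002, -0.02, 0, 0, -0.2, 0.0015, -0.002, -0.05, 0, 0, -0.2, 0.0015, -0.002, -0.08, 0, 0, -0.2, 0.0015, -0.002, -0.11, 0, 0, -0.2, 0.0015, -0.002, -0.135, 0, 0, -0.2, 0.0015, -0.002, -0.155, 0, 0, -0.2, 0.0015, -0.002, -0.168, 0, 0, -0.2, 0.0015, -0.002, -0.176, 0, 0, -0.2, 0.0015, -0.002, -0.176, 0, 0, -0.2, 0.0015, -0.002, -0.176, 0, 0, -0.2]
}}

```text
clock: 3.15
eef_pos: [469.6, -225.6, 30.3]
eef_rot: [3.141, 0.0, 1.152]
wrist_force: [-1.3, 0.6, 0.8]
finger_gap: 94.2
finger_force: 0.0
```

>>> {"name": "jog_arm", "arguments": {
  "plan": [0, 0, 0, 0, 0, 0, 0, 0, 0, 0, 0, 0, 0, 0, 0, 0, 0, 0, 0, 0, 0, 0, 0, 0, 0, 0, 0, 0, 0, 0, 0, 0, 0, 0, 0, 0, 0, 0, 0, 0, 0, 0, 0, 0, 0, 0, 0, 0, 0, 0, 0, 0, 0, 0, 0, 0, 0, 0, 0, 0, 0, 0, 0, 0, 0, 0, 0, 0, 0, 0, 0, 0],
  "claw": 0.005,
  "force": 40
}}

```text
clock: 4.35
eef_pos: [469.1, -225.6, 29.4]
eef_rot: [-3.141, 0.0, 1.151]
wrist_force: [-0.6, 0.7, 0.1]
finger_gap: 13.8
finger_force: 40.0
```

>>> {"name": "jog_arm", "arguments": {
  "plan": [0, 0, 0.003, 0, 0, 0, 0, 0, 0.01, 0, 0, 0, 0, 0, 0.025, 0, 0, 0, 0, 0, 0.045, 0, 0, 0, 0, 0, 0.07, 0, 0, 0, 0, 0, 0.095, 0, 0, 0, 0, 0, 0.12, 0, 0, 0, 0, 0, 0.14, 0, 0, 0, 0, 0, 0.151, 0, 0, 0, 0, 0, 0.151, 0, 0, 0]
}}

```text
clock: 5.35
eef_pos: [469.5, -225.8, 181.7]
eef_rot: [3.139, 0.0, 1.151]
wrist_force: [-0.5, -0.3, -2.6]
finger_gap: 13.5
finger_force: 40.0
```

>>> {"name": "jog_arm", "arguments": {
  "plan": [0, 0.008, 0, 0, 0, 0.6, -0.001, 0.024, 0, 0, 0, 1.8, -0.002, 0.046, 0, 0, 0, 3.5, -0.003, 0.072, 0, 0, 0, 5.5, -0.004, 0.1, 0, 0, 0, 7.7, -0.004, 0.128, 0, 0, 0, 9.9, -0.005, 0.156, 0, 0, 0, 12, -0.006, 0.184, 0, 0, 0, 14.2, -0.007, 0.208, 0, 0, 0, 16, -0.007, 0.228, 0, 0, 0, 17.6, -0.008, 0.242, 0, 0, 0, 18.7, -0.008, 0.248, 0, 0, 0, 19.1, -0.008, 0.248, 0, 0, 0, 19.1, -0.008, 0.248, 0, 0, 0, 19.1, -0.008, 0.248, 0, 0, 0, 19.1]
}}

```text
clock: 6.85
eef_pos: [461.1, 21.9, 180.3]
eef_rot: [-3.141, 0.0, 1.484]
wrist_force: [-0.7, -0.1, -3.0]
finger_gap: 13.7
finger_force: 40.0
```

```bash
python3 - <<'E'
from h import *
s=manip.read_state(); print(s['clock'],s['eef_pos'],np.degrees(s['eef_rot']),s['wrist_force'],s['moment'])
p,d,c=snap('wrist','w2'); snap('top','top2'); print(c)
cv2.imwrite('pics/w2b.png',cv2.resize(p[:,:,::-1],(784,588)))
E
```

```text
6.85 [461.09653126  21.89299918 180.29853046] [-1.79987811e+02  5.65963114e-03  8.50274382e+01] [-0.74835406 -0.07782487 -3.04827782] [-0.01579619  0.0948923   0.01566123]
{'fx': 358.6755359045075, 'fy': 358.6755359045075, 'cx': 270.649969204552, 'cy': 215.15538632356007, 'k1': -6.540018200385273e-05, 'origin': array([469.03579777,  99.22866177, 358.60271626]), 'attitude': array([ 2.86811778e+00,  1.31319708e-03, -8.63210778e-02])}
```

View pics/w2b.png

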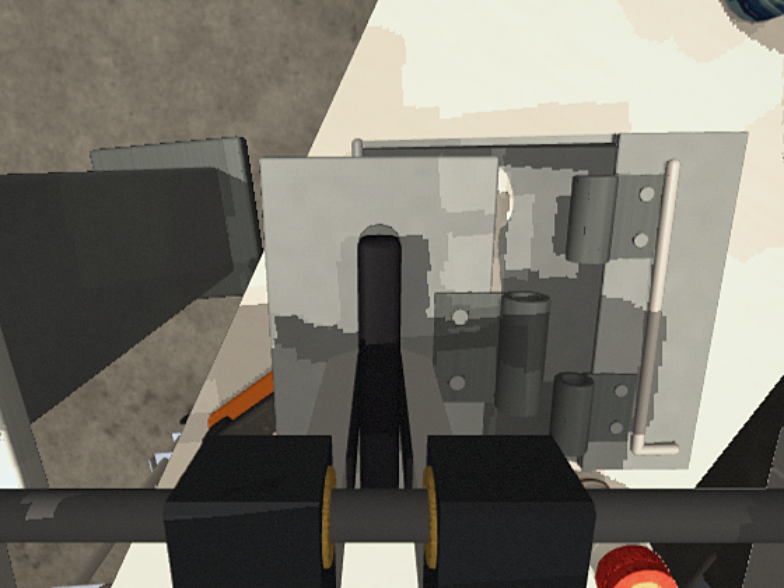

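The wrist view (at 1.4×) shows both bin knuckles at (590,220) and (572,415), the lid knuckle at (524,355), and the pin lying untouched on the roof. I'll fit cylinder axes to the depth on each.

```bash
cat > m.py <<'E'
from h import *
from scipy.optimize import least_squares
# axis of a 20 mm tube near world y: x=a+b*(y-ym), z=e+f*(y-ym)
def tube(P,box,zl,zh,z0):
    u0,u1,v0,v1=box; q=P[v0:v1,u0:u1].reshape(-1,3); q=q[(q[:,2]>zl)&(q[:,2]<zh)]; ym=np.median(q[:,1])
    x0=np.median(q[:,0])
    def f(t): y=q[:,1]-ym; return np.hypot((q[:,0]-t[0]-t[1]*y)*np.cos(.085),q[:,2]-t[2]-t[3]*y)-10
    r=least_squares(f,[x0,.085,z0,0],loss='soft_l1',f_scale=1.); t=r.x
    in_=abs(f(t))<2.5
    y=np.percentile(q[in_][:,1],[0.5,99.5])
    pts=[np.array([t[0]+t[1]*(k-ym),k,t[2]+t[3]*(k-ym)]) for k in y]
    print(box,len(q),in_.sum(),'rms',np.sqrt((f(t)[in_]**2).mean()).round(2),'ends',np.round(pts,1).tolist(),'slopes',t[[1,3]].round(3)); return pts
E
python3 - <<'E'
from m import *
p,d,c=load('w2'); P=cloud(c,d)
L=tube(P,(402,441,120,192),118,134,120); R=tube(P,(390,426,262,330),118,134,120); K=tube(P,(352,394,205,302),158,176,160)
q=P[115:205,192:250].reshape(-1,3); A=np.c_[q[:,:2],np.ones(len(q))]; print('plate',np.linalg.lstsq(A,q[:,2],rcond=None)[0], q.mean(0))
q=P[165:245,258:284].reshape(-1,3); q=q[abs(q[:,2]-206)<4]; print('bar',q.mean(0), np.polyfit(q[:,1],q[:,0],1))
q=P[95:330,440:530].reshape(-1,3); q=q[abs(q[:,2]-114)<2.5]; A=np.c_[q[:,:2],np.ones(len(q))]; print('roof',np.linalg.lstsq(A,q[:,2],rcond=None)[0], q.mean(0)); r=cv2.minAreaRect(q[:,:2].astype(np.float32)); print(cv2.boxPoints(r))
E
```

```text
(402, 441, 120, 192) 1971 1971 rms 0.6 ends [[564.6, 44.7, 118.8], [567.8, 84.2, 118.8]] slopes [0.08 0.  ]
(390, 426, 262, 330) 1409 1389 rms 0.6 ends [[556.9, -57.0, 118.8], [559.8, -17.0, 118.7]] slopes [ 0.074 -0.003]
(352, 394, 205, 302) 2861 2843 rms 0.56 ends [[519.6, -8.3, 159.7], [523.8, 41.5, 159.6]] slopes [ 0.085 -0.002]
 ** On entry to DLASCL parameter number  4 had an illegal value
 ** On entry to DLASCL parameter number  4 had an illegal valueTraceback (most recent call last):
  File "<stdin>", line 4, in <module>
    x, resids, rank, s = _umath_linalg.lstsq(a, b, rcond,
                         ~~~~~~~~~~~~~~~~~~~^^^^^^^^^^^^^
                                             signature=signature)
                                             ^^^^^^^^^^^^^^^^^^^^
    raise LinAlgError("SVD did not converge in Linear Least Squares")
numpy.linalg.LinAlgError: SVD did not converge in Linear Least Squares
```

>>> {"name": "jog_arm", "arguments": {
  "plan": [0.004, 0, 0, 0, 0, 0.1, 0.012, -0.001, -0.002, 0, 0, 0.3, 0.02, -0.0015, -0.006, 0, 0, 0.43, 0.024, -0.002, -0.013, 0, 0, 0.43, 0.0255, -0.0022, -0.021, 0, 0, 0.43, 0.0255, -0.0022, -0.029, 0, 0, 0.43, 0.0255, -0.0022, -0.035, 0, 0, 0.43, 0.0255, -0.0022, -0.039, 0, 0, 0.43, 0.0255, -0.0022, -0.0405, 0, 0, 0.43, 0.0255, -0.0022, -0.0405, 0, 0, 0.43, 0.0255, -0.0022, -0.0405, 0, 0, 0.43, 0.0255, -0.0022, -0.0405, 0, 0, 0.43]
}}

```text
clock: 8.15
eef_pos: [486.8, 20.1, 140.3]
eef_rot: [3.141, -0.0, 1.492]
wrist_force: [-1.0, -0.3, -2.6]
finger_gap: 13.7
finger_force: 40.0
```

```bash
python3 - <<'E'
from m import *
s=manip.read_state(); print(s['clock'],s['eef_pos'],np.degrees(s['eef_rot']),s['wrist_force'],s['moment'])
p,d,c=snap('wrist','w3'); P=cloud(c,d)
cv2.imwrite('pics/w3b.png',cv2.resize(p[:,:,::-1],(784,588)))
zz=P[...,2]; q=P[115:205,192:250].reshape(-1,3); q=q[abs(q[:,2]-113)<6]; A=np.c_[q[:,:2],np.ones(len(q))]; print('plate',len(q),np.linalg.lstsq(A,q[:,2],rcond=None)[0], q.mean(0))
E
```

```text
8.15 [486.80704114  20.13930436 140.25012606] [ 1.79965214e+02 -8.43528881e-04  8.55019764e+01] [-1.01430172 -0.2526465  -2.64759286] [-0.06335406  0.1105424  -0.01525429]
plate 5202 [-1.45713473e-03  1.67507485e-04  1.14644151e+02] [463.49925082  74.99772562 113.98133309]
```

View pics/w3b.png

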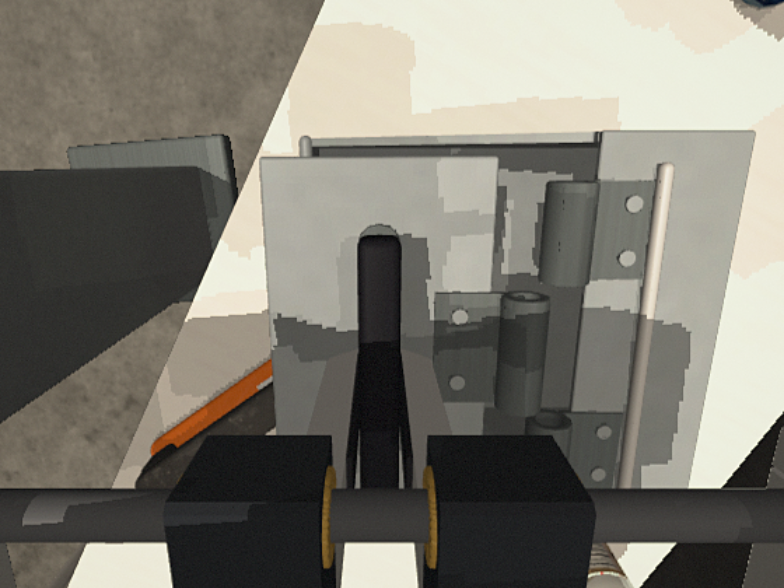

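The lid is level. Its knuckle at (522,355) is ahead of the gap between the left bin knuckle at (570,235) and the right one at (548,450). I'll fit again before the slide in.

```bash
python3 - <<'E'
from m import *
p,d,c=load('w3'); P=cloud(c,d)
L=tube(P,(384,430,122,210),118,134,120); K=tube(P,(352,394,205,300),118,134,120); R=tube(P,(374,412,288,348),118,134,120)
E
```

```text
(384, 430, 122, 210) 2787 2786 rms 0.6 ends [[564.7, 44.7, 118.8], [567.8, 84.4, 118.8]] slopes [ 0.079 -0.   ]
(352, 394, 205, 300) 2871 2836 rms 0.57 ends [[545.6, -9.6, 119.6], [549.4, 40.1, 119.6]] slopes [ 0.077 -0.002]
(374, 412, 288, 348) 550 496 rms 1.07 ends [[570.0, -33.5, 117.0], [547.1, -3.8, 119.2]] slopes [-0.77   0.076]
```

>>> {"name": "jog_arm", "arguments": {
  "plan": [0.001, -0.001, -0.0008, 0, 0, 0, 0.003, -0.0015, -0.0008, 0, 0, 0, 0.006, -0.0015, -0.0008, 0, 0, 0, 0.009, -0.0015, -0.0008, 0, 0, 0, 0.012, -0.0015, -0.0008, 0, 0, 0, 0.014, -0.0015, -0.0008, 0, 0, 0, 0.0148, -0.0015, -0.0008, 0, 0, 0, 0.0148, -0.0015, -0.0008, 0, 0, 0, 0.0148, -0.0015, -0.0008, 0, 0, 0, 0.0148, -0.0015, -0.0008, 0, 0, 0]
}}

```text
clock: 9.2
eef_pos: [501.4, 18.6, 139.2]
eef_rot: [-3.142, -0.0, 1.492]
wrist_force: [0.5, 0.4, -3.0]
finger_gap: 13.4
finger_force: 40.0
```

```bash
python3 - <<'E'
from m import *
s=manip.read_state(); print(s['clock'],s['eef_pos'],np.degrees(s['eef_rot']),s['wrist_force'],s['moment'])
p,d,c=snap('wrist','w4'); P=cloud(c,d)
L=tube(P,(372,420,125,207),118,134,120); K=tube(P,(352,394,213,300),118,134,120)
cv2.imwrite('pics/w4b.png',cv2.resize(p[:,:,::-1],(784,588)))
E
```

```text
9.2 [501.39632893  18.64701375 139.15590426] [-1.79997041e+02 -2.20372216e-04  8.55025094e+01] [ 0.45528858  0.43964249 -3.01502642] [-0.05767723  0.09886909 -0.02617303]
(372, 420, 125, 207) 1989 1986 rms 0.59 ends [[564.6, 44.5, 118.8], [567.7, 84.0, 118.8]] slopes [ 0.077 -0.001]
(352, 394, 213, 300) 2840 2828 rms 0.55 ends [[560.2, -11.4, 118.5], [564.0, 38.5, 118.5]] slopes [ 0.077 -0.001]
```

View pics/w4b.png

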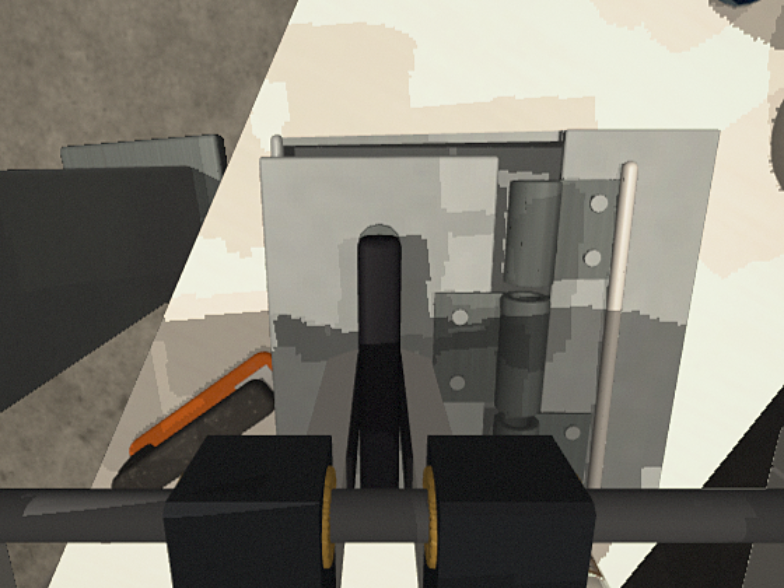

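The last view shows all three knuckles in one line, at x ≈ 525 in the view. The gaps are about 6 mm on each side, the axes are within 0.3 mm, and the wrist carries only the lid's weight. I'll hold a moment, then hand in.

>>> {"name": "jog_arm", "arguments": {
  "plan": [0, 0, 0, 0, 0, 0, 0, 0, 0, 0, 0, 0, 0, 0, 0, 0, 0, 0, 0, 0, 0, 0, 0, 0, 0, 0, 0, 0, 0, 0]
}}

```text
clock: 9.75
eef_pos: [501.5, 18.6, 139.1]
eef_rot: [3.142, 0.0, 1.492]
wrist_force: [0.0, -0.3, -3.1]
finger_gap: 13.6
finger_force: 40.0
```

```bash
python3 -c "
from cell import manip
s=manip.read_state(); print(s['qd'],s['eef_pos'],s['wrist_force']); print(manip.sign_off())"
```

```text
[-0.00153894 -0.0005399   0.00117423  0.00170668 -0.0008521  -0.00196537] [501.47070503  18.63367392 139.14563828] [ 0.04164473 -0.28036998 -3.13308125]
the job is handed in; nothing more can be done
None
```

The job is handed in at 9.75 s on the robot's clock: the gripper alone holds the lid level and still, with its hinge knuckle midway between the bin's knuckles and the hole axes within about 0.3 mm by the wrist camera; nothing else was touched.

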